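# Close the bench length stop on a block

## Robot

A 6-joint arm with a two-finger parallel gripper is mounted at the origin on the work surface. World frame = base frame: x ahead of the robot, y to its left, z up, the work surface at z = 0. Lengths are in mm, angles in rad, forces in N, time in s.
With the tool pointing down it reaches from about 275 to 750 mm from the base axis. Payload 10.2 kg.
Tool frame: the origin (TCP) lies at the centre of the arm's flange, where the gripper is bolted on; the fingertips stand 173 mm ahead of it and the grasp point (between the pads) lies 155 mm ahead of it; z points along the fingers, y is the line along which they close (so a half turn about z gives the same grasp; the last joint's range is limited). The gripper opens to 85 mm and grips with 20 to 120 N. Pads are 22 mm wide; open, the fingers measure 114 mm over their backs; the gripper's body (76 mm by 85 mm) begins 54 mm behind the grasp point. The pads swing forward as they close: fully open they stand 13 mm farther back than shut.
Start: joints at [-1.438, 0.313, 1.498, -0, 1.331, -0.223], TCP at [182.866, -492.13, 404.694] pointing down, gripper open.
Joint ranges: [-2.94, 2.94], [-0.97, 2.17], [0.19, 2.56], [-1.23, 4.37], [0.02, 3.11], [-2.88, 2.88]. Speed limits (rad/s): [2.39, 2.39, 3.01, 3.14, 3.14, 3.14].

## Interface

Orientations are given as a unit quaternion [w, x, y, z].
In Python, from rig import ctrl gives the robot as it stands.
- The arm moves only by the tool shift_gripper, called after "Request:" as a command line: name --argument value ..., lists and objects as JSON in quotes. Schema: {"type":"object","properties":{"segments":{"type":"object","properties":{"plan":{"type":"array","items":{"type":"array","items":{"type":"number"},"minItems":6,"maxItems":6},"minItems":1,"maxItems":8}},"additionalProperties":false,"required":["plan"]},"aperture":{"type":"number"},"squeeze":{"type":"number"},"only":{"type":"string"},"quiet":{"type":"boolean"},"lines":{"type":"string"}},"required":["segments"],"additionalProperties":false}. segments is an object whose key "plan" holds a list of rows, 1 to 8 of them, each of 6 numbers: dx, dy, dz in mm, then a rotation vector rx, ry, rz in rad; each row is the pose to reach, as a shift and turn from the pose commanded when the call began, along the tool's axes at that moment; what a row does not reach only later rows make up. A row lasts 1/10 s, in which the tool goes at most 50 mm and 0.15 rad, less where a joint would pass 70% of its speed; a pose out of reach is approached as far as the arm can. aperture is the opening from 0.0 (shut) to 1.0 (fully open), set as the call begins (left out keeps the last). The fingers move at their own pace and stop on an object; squeeze is the grip in N (left out, the last holds). Time passes only in rows, so rows that do not move let the fingers close. The tool returns the time, the measured TCP pose, the force, the opening and the grip force at its end. only (a regular expression) keeps the lines of the reply that match it, lines (a string "A,B") keeps lines A to B, and quiet returns only ok. Input that does not fit is refused with a message, and nothing moves.
- ctrl.sense(): the state, without advancing time (a new reading comes with each control period).
- ctrl.capture(name): name is "scene" or "top"; returns the picture (384x512x3 uint8, red, green, blue); there is no depth.
- ctrl.calibration(name): a dict with "fx", "fy", "cx", "cy" (pixels), "position" and "attitude" of the camera in the world. Camera axes: x right, y down, z forward; pixel columns grow to the right and rows downward; lengths in mm; the calibration is good to about 2 mm. A picture is of the moment at which its call begins. calibration takes no time and is no camera call.
- ctrl.finish_job(): hands the job in; it is judged then, once.
The state is a dict: "time_s": time; "joints": joint angles; "dq": joint speeds; "tau": joint torques, N m; "eef_pos": TCP position; "ee_rot": TCP orientation; "force": force on the tool from outside, world axes, zero at the start; "wrist_torque": the same for the moment, N m; "grip_width": opening from 0.0 (shut) to 1.0 (fully open); "grip_force": force on a finger pad.
Only numpy, scipy, OpenCV 4.12 (cv2) and the standard library are available. Lean on these libraries where they do the work, as an engineer would, in place of code of your own. Each camera call takes 0.05 s, during which the arm holds its last target. There are 200 camera calls.

## Task

First push the aluminium block into the bay of the stop fixture until it lies flat against the rail, between the end fence and the stop arm. Then pull up the lock plunger's black knob, slide the stop section along to the next hole towards the fence so that the block is enclosed, and let the pin drop fully home in that hole. Finish while still gripping the knob with the pin fully home, do not let go of it, and leave the other things on the bench alone.

Things in the scene. Friction and masses are not known exactly. Their poses are not given: they have to be found in the camera images.
- fixture: Steel fixture bolted to the bench, immovable. Rail 40 mm wide (x), 40 high, along its own y from -190 to +112 mm. Origin on the bench under the rail's axis; face towards the robot at x = -20 mm. Fence: plate 40 mm high, inner face at y = +100 mm, from the rail out to x = -95 mm. Pin holes (10 mm long) in the rail's top at y = -123, -73, -23, +27, +77 mm. Bolt lugs behind, to x = +46 mm.
- bay (a point): Fixed point on the bench in the fixture's bay, axes as the fixture: where the block's origin is at the end (fixture x -55, y +53.5 mm). The bay is the bench in front of the rail (fixture -x side) between the stop arm's face and the fence's inner face: 143 mm wide at first (y = -43 to +100 mm), 93 mm wide with the section at the next hole (y = +7 to +100 mm).
- next_hole (a point): Mouth of the next hole, on the rail's top (40 mm above the bench) at fixture y = -23 mm, fixed: where the pin goes. It is the first hole past the sleeve on the fence side, 50 mm along the fixture's +y from the hole where the pin starts.
- section (a joint): Slide of the stop section, m: 0 at the start, grows along the fixture's +y to the fence; next hole at 0.050; limits -0.055, 0.065. Grey sleeve on the rail, 52 mm (x) by 60 (y), top 50 mm high, its dark stop arm 12 mm thick, 30 high, reaching to fixture x = -92 mm, its face flush with the sleeve's fence end. About 2 N friction, more when pushing the block. Pinned: 1 mm play either way.
- plunger (a joint): Lock plunger in the middle of the sleeve, m: 0 = pin fully home in a hole; grows as the knob is pulled straight up; top stop 0.014. The 8 mm round-nosed pin is clear of the rail above 0.009 (it reads 0.009 resting on the rail between holes), so slide at about 0.012. A spring presses it down, 4 N at 0 to 9 N at the top; it drops by itself into a hole.
- knob: Round black plunger knob on top of the sleeve, 26 mm in diameter, 26 mm high, moving with plunger and section. Origin: its middle, a good height to grip, on the pin's axis, 81 mm above the bench with the pin home (knob from 68 to 94 mm). Below it a bushing 16 mm in diameter up to 64 mm, then the sleeve's top at 50 mm. Grip from above in any yaw; a 50 N grip holds it well.
- block: Loose milled aluminium block, 70 mm (its x) by 90 (its y) by 30 high, about 0.5 kg; dark round mark in the middle of its top, a dot near each corner. Origin: centre of its underside. Starts on the robot's side of the bay, 50 to 80 mm short of the rail, in line with the open bay, long side roughly along the rail. Two spread fingertips pushing its near long face keep it square.
- bottle: Bystander: clear plastic bottle with a cap, 56 mm in diameter, 150 mm high. Origin: centre of its underside.
- spray_can: Bystander: white can, 58 mm in diameter, 150 mm high. Origin: centre of its underside.
- screwdriver: Bystander: screwdriver lying on the bench.
- height_gauge: Bystander: height gauge, dark base 100 x 70 x 35 mm with an upright steel column, 275 mm high in all. Origin: centre of its underside.

How it is judged (in metres and radians):
On the way, in this order (a step that is already met when the one before it is completed fails the run):
1. the block lies flat against the rail in the open bay (within 6 mm and 0.1 rad) while the section is still pinned in its first hole (x of block in the frame of fixture between -0.061 and -0.05 m and y of block in the frame of fixture between 0 and 0.058 m and angle between the y axis of block and the y axis of fixture, either way round below 0.1 rad and value of joint section below 0.005 m and value of joint plunger below 0.003 m), for 0.2 s.
2. the plunger is pulled clear of the rail (value of joint plunger above 0.008 m), for 0.1 s.
3. the section is at the next hole with its pin home (value of joint section between 0.047 and 0.053 m and value of joint plunger below 0.0025 m), for 0.2 s.
At the end, for the whole second after the job is handed in: Section at the next hole (0.050, within 3 mm), pin home (plunger under 2.5 mm), fingers still holding the knob (over 3 N); the block at rest flat on the bench between stop arm and fence, within 7 mm of the rail and square to it within 0.08 rad (all of step 3 and contact force between the fingers and knob above 3 N and x of block in the frame of fixture between -0.062 and -0.05 m and y of block in the frame of fixture between 0.048 and 0.058 m and height (world z) of block below 0.004 m and angle between the y axis of block and the y axis of fixture, either way round below 0.08 rad and linear speed of block below 0.02 m/s); the arm keeps its last pose, push and grip.
It fails at once if the bottle is moved by more than 3 cm (distance of bottle from where it was at the start of the episode above 0.03 m).
It fails at once if the spray can is moved by more than 3 cm (distance of spray_can from where it was at the start of the episode above 0.03 m).
It fails at once if the screwdriver is moved by more than 3 cm (distance of screwdriver from where it was at the start of the episode above 0.03 m).
It fails at once if the height gauge is moved by more than 3 cm (distance of height_gauge from where it was at the start of the episode above 0.03 m).
It also fails if it takes over 45 s, if anything falls off the work surface, if the arm or the gripper's body presses on something with over 40 N, if the wrist force passes 120 N, or if a joint passes its speed limit or range.

## Working session

There is one attempt and no reset: what is moved stays moved. The work goes in short steps, Python scripts to look and compute and a tool call to move; the robot and the scene stay as the last step left them, time stands still between calls to the robot, and variables do not carry over. Pictures are saved under pics/ and viewed, at most 10 in all, crops included, and the job is handed in when it is done.

```bash
ls; mkdir -p pics
```

Run:
```python
from rig import ctrl
import cv2
for n in("scene","top"):
    cv2.imwrite(f"pics/{n}0.png",cv2.resize(ctrl.capture(n)[:,:,::-1],(800,600),interpolation=cv2.INTER_CUBIC)); print(ctrl.calibration(n))
print(ctrl.sense())
```

```text
pics
rig.py
{'fx': 400.77429440722904, 'fy': 400.77429440722904, 'cx': 261.11203013406737, 'cy': 189.34508797547127, 'position': array([1153.07832414,  561.19498852,  851.74327648]), 'attitude': array([-0.16146145,  0.37148179,  0.83672735, -0.36853605])}
{'fx': 392.2875466778882, 'fy': 392.2875466778882, 'cx': 257.9821788716736, 'cy': 187.44554914822473, 'position': array([ 446.15663152,  -27.12539983, 1048.0196076 ]), 'attitude': array([-0.03274906,  0.7147449 , -0.69762636,  0.03721138])}
{'time_s': 0.1, 'joints': array([-1.43843394e+00,  3.13391420e-01,  1.49836185e+00,  1.79496733e-06,
        1.33101908e+00, -2.23414032e-01]), 'dq': array([-2.75951998e-04, -8.46045340e-05, -1.20860466e-03,  1.57902673e-03,
        1.57115940e-03,  3.11888269e-04]), 'tau': array([ 4.35930473e-03, -4.12897432e+01, -2.60141158e+01, -1.36238505e-04,
        2.98278756e-03, -3.36567680e-07]), 'eef_pos': array([ 182.84412318, -492.09330974,  404.19325542]), 'ee_rot': array([-5.89197830e-04,  9.84219438e-01,  1.76951264e-01,  2.77148484e-05]), 'force': array([-0.49933498, -0.0342653 , -0.53449294]), 'wrist_torque': array([-0.0283828 , -0.01569295,  0.00089124]), 'grip_force': 0.0, 'grip_width': 1.0021241160513437}
```

View pics/scene0.png

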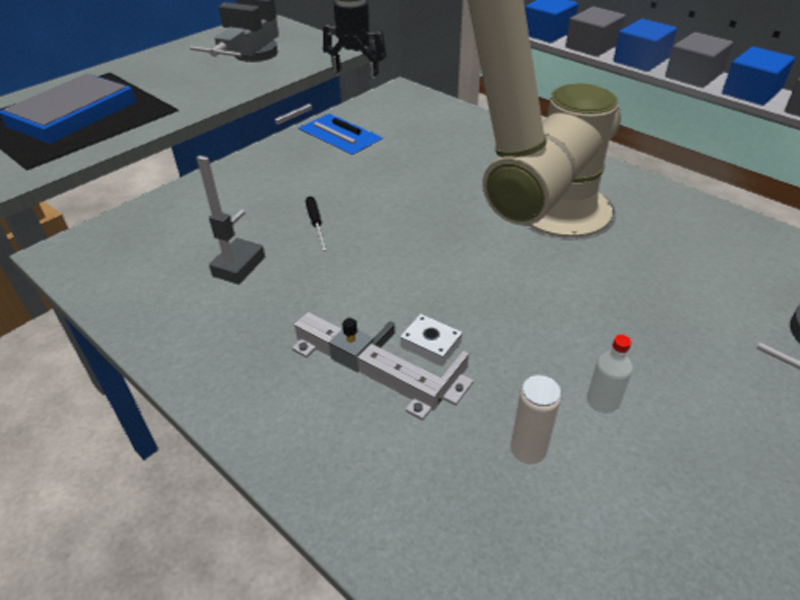

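View pics/top0.png

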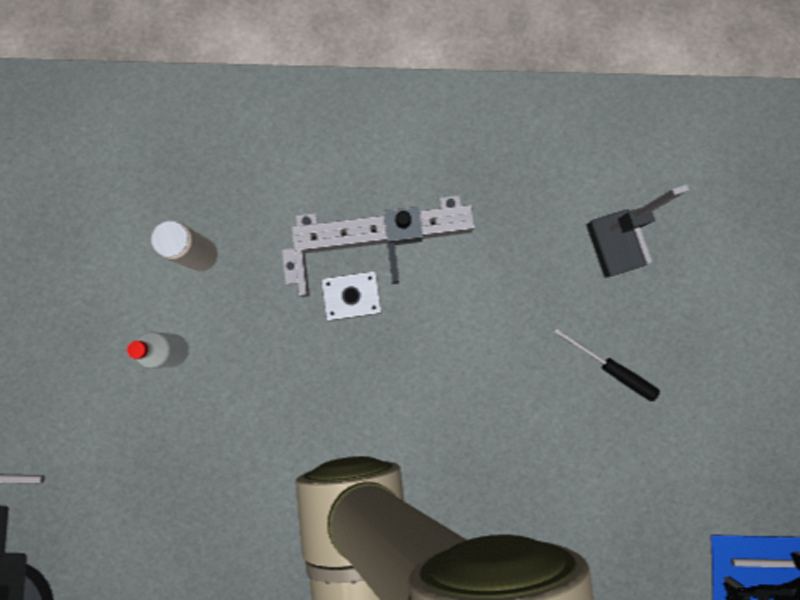

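The scene picture shows the block (mark at about 431,333), the knob (349,327) and the fixture. The top picture shows the knob at (403,219), the block mark at (351,295) and the fence on the left (+y). Next I'll enlarge crops of both to read pixels.

Run:
```python
from rig import ctrl
import cv2
a=ctrl.capture("top")[115:215,175:310,::-1]; b=ctrl.capture("scene")[190:275,180:310,::-1]
cv2.imwrite("pics/tc.png",cv2.resize(a,None,fx=5.9,fy=5.9,interpolation=cv2.INTER_CUBIC))
cv2.imwrite("pics/sc.png",cv2.resize(b,None,fx=6,fy=6,interpolation=cv2.INTER_CUBIC))
```

```text
(no output)
```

View pics/tc.png

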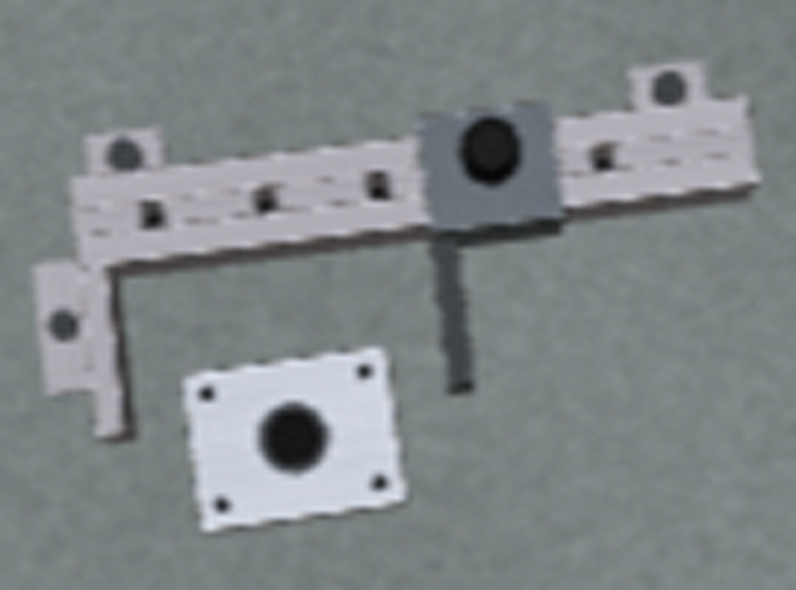

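View pics/sc.png

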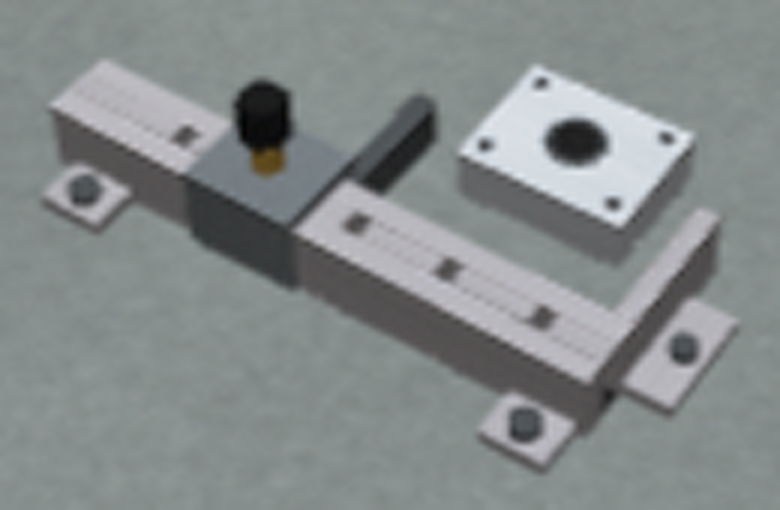

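The top crop shows the holes at (152,214), (265,200), (378,185) and (603,157), the knob top at (490,149) and the block mark at (293,437). The scene crop shows the same holes at (542,316), (448,269), (357,223) and (186,135), the knob top at (264,95) and the mark at (577,141). I'll triangulate these.

Create vis.py:
```python
import numpy as np
from scipy.spatial.transform import Rotation as R
from rig import ctrl
def ray(n,u,v):
    c=ctrl.calibration(n); q=np.array(c["attitude"])
    d=R.from_quat(q[[1,2,3,0]]).apply([(u-c["cx"])/c["fx"],(v-c["cy"])/c["fy"],1.]); return np.array(c["position"]),d/np.linalg.norm(d)
def atz(n,p,z): o,d=ray(n,*p); return o+d*(z-o[2])/d[2]
def tri(a,b):
    (o1,d1),(o2,d2)=ray("top",*a),ray("scene",*b)
    t=np.linalg.lstsq(np.stack([d1,-d2],1),o2-o1,rcond=None)[0]
    p,q=o1+d1*t[0],o2+d2*t[1]; return (p+q)/2,np.linalg.norm(p-q)
def proj(n,P):
    c=ctrl.calibration(n); q=np.array(c["attitude"]); p=R.from_quat(q[[1,2,3,0]]).inv().apply(np.array(P)-c["position"])
    return np.array([c["cx"]+c["fx"]*p[0]/p[2],c["cy"]+c["fy"]*p[1]/p[2]])
T=lambda x,y:(175+(x+.5)/5.9-.5,115+(y+.5)/5.9-.5)
S=lambda x,y:(180+(x+.5)/6-.5,190+(y+.5)/6-.5)
```

Create m.py:
```python
from vis import *
np.set_printoptions(precision=1,suppress=True)
P={"A77":((152,214),(542,316)),"B27":((265,200),(448,269)),"C-23":((378,185),(357,223)),"D-123":((603,157),(186,135)),
"knobtop":((490,149),(264,95)),"mark":((293,437),(577,141)),"d_rf":((206,394),(613,204)),"d_ra":((364,372),(485,145)),"d_na":((379,483),(540,83)),"d_nf":((221,505),(666,138))}
Q={k:tri(T(*a),S(*b)) for k,(a,b) in P.items()}
for k,(p,e) in Q.items(): print(k,p,round(e,1))
h=["A77","B27","C-23","D-123"]; H={k:atz("top",T(*P[k][0]),40)*.5+atz("scene",S(*P[k][1]),40)*.5 for k in h}
ys=np.array([77,27,-23,-123.]); X=np.array([H[k] for k in h])
s=np.polyfit(ys,X[:,:2],1); print("axis",s, "|s|",np.linalg.norm(s[0]))
ey=s[0]/np.linalg.norm(s[0]); ex=np.array([ey[1],-ey[0]]); o=s[1]; yaw=np.arctan2(-ey[0],ey[1])
print("fix origin",o,"ex",ex,"ey",ey,"yaw",yaw)
B=lambda k:atz("top",T(*P[k][0]),30)*.5+atz("scene",S(*P[k][1]),30)*.5
f=lambda p:(np.array([(p[:2]-o)@ex,(p[:2]-o)@ey]))
for k in P:
    if k[0] in"md": print(k,"world",B(k)[:2],"fix",f(B(k)))
c=sum(B(k) for k in("d_rf","d_ra","d_na","d_nf"))/4; print("block c",c[:2],f(c))
v=B("d_rf")-B("d_ra")+B("d_nf")-B("d_na"); print("block yaw rel",-np.arctan2(v[:2]@ex,v[:2]@ey))
print("knob fix",f(Q["knobtop"][0]), "top@94",f(atz("top",T(490,149),94)))
print("knob pred world",o-73*ey)
s=ctrl.sense(); print(s["eef_pos"],R.from_quat(np.array(s["ee_rot"])[[1,2,3,0]]).as_matrix())
```

```bash
python3 m.py
```

```text
A77 [637.7 120.1  41.6] 1.0
B27 [645.2  70.8  41.1] 1.5
C-23 [652.9  21.4  41.3] 2.0
D-123 [667.6 -77.4  41.7] 3.0
knobtop [658.6 -27.8  94.4] 1.5
mark [540.9  56.3  32.6] 2.6
d_rf [559.5  94.9  31.8] 1.5
d_ra [571.   25.5  31.6] 1.5
d_na [522.1  17.3  31.6] 1.2
d_nf [510.6  86.5  32.2] 1.5
axis [[ -0.2   1. ]
 [649.   43.8]] |s| 1.0004900226162214
fix origin [649.   43.8] ex [1.  0.2] ey [-0.2  1. ] yaw 0.15066016425985587
mark world [540.1  55.6] fix [-105.9   28. ]
d_rf world [558.9  94.5] fix [-81.5  63.6]
d_ra world [570.5  25. ] fix [-80.4  -6.8]
d_na world [521.5  16.8] fix [-130.1   -7.5]
d_nf world [509.8  86. ] fix [-131.3   62.6]
block c [540.2  55.6] [-105.8   28. ]
block yaw rel 0.016060010909675272
knob fix [ -1.2 -72.2] top@94 [ -0.7 -72.8]
knob pred world [660.  -28.4]
[ 182.9 -492.1  404.4] [[ 0.9  0.3 -0. ]
 [ 0.3 -0.9  0. ]
 [ 0.  -0.  -1. ]]
```

The heights check out: holes at about 41 mm, block top at about 32, knob top at 94, and spacing scale 1.0005. The block is at fixture (-106, 28) and almost square, and the knob is at (0,-73). I'll move to a pose behind the block with the opening at 0.6.

Add to vis.py:
```python
O=np.array([649.0,43.8]); YAW=0.1507; EX=np.array([np.cos(YAW),np.sin(YAW)]); EY=np.array([-EX[1],EX[0]])
def togo(fx,fy,z):
    s=ctrl.sense(); r=R.from_quat(np.array(s["ee_rot"])[[1,2,3,0]]); p=np.array(s["eef_pos"])
    t=np.r_[O+EX*fx+EY*fy,z]
    want=R.from_matrix(np.array([[EX[0],-EY[0],0],[EX[1],-EY[1],0],[0,0,-1.]]))
    print("t",round(s["time_s"],2),"fix",((p[:2]-O)@EX).round(1),((p[:2]-O)@EY).round(1),"z",p[2].round(1),"delta",r.inv().apply(t-p).round(1),"rot",(r.inv()*want).as_rotvec().round(3),"F",np.round(s["force"],1),"grip",round(s["grip_width"],2),round(s["grip_force"],1))
```

```bash
python3 -c "
from vis import *; togo(-185,28,300)"
```

```text
t 0.2 fix -541.3 -459.8 z 404.4 delta [ 448.2 -405.   104.7] rot [-0.001 -0.     0.205] F [0.  0.6 0.6] grip 1.0 0.0
```

Request:
shift_gripper --segments '{"plan": [[30,-30,0,0,0,0.03],[70,-64,0,0,0,0.06],[108,-98,0,0,0,0.09],[145,-132,0,0,0,0.12],[182,-166,10,0,0,0.15],[219,-200,20,0,0,0.18],[256,-234,30,0,0,0.205],[293,-268,40,0,0,0.205]]}' --aperture 0.6 --squeeze 40

```text
time_s: 1.0
eef_pos: [360.7, -144.4, 366.2]
ee_rot: [0.0, 0.997, 0.075, 0.0]
force: [0.6, -0.7, -0.1]
grip_width: 0.597
grip_force: 0.0
```

```bash
python3 -c "
from vis import *; togo(-185,28,300)"
```

```text
t 1.0 fix -313.3 -142.8 z 366.2 delta [ 128.1 -171.    66.1] rot [ 0.    -0.    -0.001] F [ 0.6 -0.7 -0.1] grip 0.6 0.0
```

Request:
shift_gripper --segments '{"plan": [[22,-30,15,0,0,0],[48,-64,33,0,0,0],[76,-101,50,0,0,0],[104,-138,66,0,0,0],[122,-163,86,0,0,0],[127,-170,116,0,0,0],[128,-171,146,0,0,0],[128,-171,166,0,0,0]]}'

```text
time_s: 1.8
eef_pos: [460.8, 42.5, 198.5]
ee_rot: [-0.0, 0.997, 0.076, -0.001]
force: [0.7, -0.0, 0.3]
grip_width: 0.597
grip_force: 0.0
```

```bash
python3 -c "
from vis import *; togo(-185,28,180)"
```

```text
t 1.8 fix -186.2 26.9 z 198.5 delta [ 1.3 -1.  18.5] rot [-0.001  0.002  0.001] F [ 0.7 -0.   0.3] grip 0.6 0.0
```

Run:
```python
from vis import *
import cv2
b=ctrl.capture("scene")[130:290,150:350,::-1]
cv2.imwrite("pics/s1.png",cv2.resize(b,None,fx=3.7,fy=3.7,interpolation=cv2.INTER_CUBIC))
```

```text
(no output)
```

View pics/s1.png

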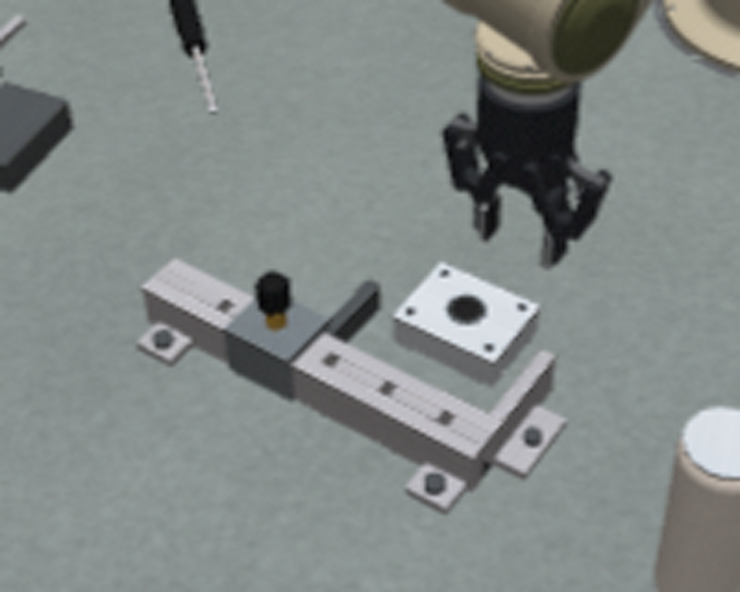

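The fingers hang squarely behind the block with nothing in the way. I'll lower them and push.

Request:
shift_gripper --segments '{"plan": [[1,-1,10,0,0,0],[5,-1,19,0,0,0],[15,-1,19,0,0,0],[25,-1,19,0,0,0],[35,-1,19,0,0,0],[43,-1,19,0,0,0],[51,-1,19,0,0,0],[59,-1,19,0,0,0]]}'

```text
time_s: 2.65
eef_pos: [519.9, 51.9, 181.5]
ee_rot: [-0.0, 0.997, 0.075, -0.0]
force: [-4.0, -0.3, 2.1]
grip_width: 0.604
grip_force: 2.0
```

```bash
python3 -c "
from vis import *; togo(-101,28,180)"
```

```text
t 2.65 fix -126.5 27.4 z 181.5 delta [25.5 -0.6  1.4] rot [-0.     0.001  0.   ] F [-4.  -0.3  2.1] grip 0.6 2.0
```

Request:
shift_gripper --segments '{"plan": [[6,0,0,0,0,0],[11,0,0,0,0,0],[14,0,0,0,0,0],[17,0,0,0,0,0],[19,0,0,0,0,0],[20,0,0,0,0,0],[20,0,0,0,0,0]]}'

```text
time_s: 3.35
eef_pos: [539.2, 54.8, 181.3]
ee_rot: [0.0, 0.997, 0.075, 0.0]
force: [-1.6, 0.6, 1.1]
grip_width: 0.599
grip_force: 0.9
```

```bash
python3 -c "
from vis import *; togo(-101,28,180)"
```

```text
t 3.35 fix -106.9 27.3 z 181.3 delta [ 5.9 -0.7  1.3] rot [ 0. -0.  0.] F [-1.6  0.6  1.1] grip 0.6 0.9
```

Pushing at about 2–4 N of sliding force. Now I'll creep until the force shows rail contact.

Request:
shift_gripper --segments '{"plan": [[2,0,0,0,0,0],[3.5,0,0,0,0,0],[5,0,0,0,0,0],[5,0,0,0,0,0]]}'

```text
time_s: 3.75
eef_pos: [544.3, 55.6, 181.3]
ee_rot: [0.0, 0.997, 0.075, 0.0]
force: [-1.1, 0.8, -2.0]
grip_width: 0.605
grip_force: 0.5
```

Request:
shift_gripper --segments '{"plan": [[1,0,0,0,0,0],[2,0,0,0,0,0],[2,0,0,0,0,0]]}'

```text
time_s: 4.05
eef_pos: [546.1, 55.9, 181.3]
ee_rot: [-0.0, 0.997, 0.075, -0.0]
force: [-2.1, -0.3, 1.0]
grip_width: 0.602
grip_force: 1.5
```

```bash
python3 -c "
from vis import *; togo(-101,28,180)"
```

```text
t 4.05 fix -100.0 27.4 z 181.3 delta [-1.  -0.6  1.3] rot [-0.  0.  0.] F [-2.1 -0.3  1. ] grip 0.6 1.5
```

Request:
shift_gripper --segments '{"plan": [[1,0,0,0,0,0],[2,0,0,0,0,0],[2,0,0,0,0,0]]}'

```text
time_s: 4.35
eef_pos: [547.0, 56.0, 181.3]
ee_rot: [-0.0, 0.997, 0.075, -0.003]
force: [-14.7, -3.3, 9.3]
grip_width: 0.601
grip_force: 7.3
```

Request:
shift_gripper --segments '{"plan": [[1,0,0,0,0,0],[1.5,0,0,0,0,0],[1.5,0,0,0,0,0]]}'

```text
time_s: 4.65
eef_pos: [547.7, 56.1, 181.3]
ee_rot: [-0.0, 0.997, 0.076, -0.005]
force: [-22.7, -6.3, 16.4]
grip_width: 0.599
grip_force: 11.7
```

Run:
```python
from vis import *; togo(-101,28,180)
import cv2
a=ctrl.capture("top")[115:215,175:310,::-1]; b=ctrl.capture("scene")[190:275,180:310,::-1]
a=cv2.resize(a,None,fx=3,fy=3,interpolation=cv2.INTER_CUBIC);b=cv2.resize(b,(a.shape[1],int(85*a.shape[1]/130)),interpolation=cv2.INTER_CUBIC)
cv2.imwrite("pics/c2.png",cv2.resize(np.vstack([a,b]),(405,565)) if False else np.vstack([a,b]))
```

```text
t 4.65 fix -98.3 27.3 z 181.3 delta [-2.6 -0.7  1.3] rot [-0.001  0.009  0.   ] F [-22.7  -6.3  16.4] grip 0.6 11.7
```

View pics/c2.png

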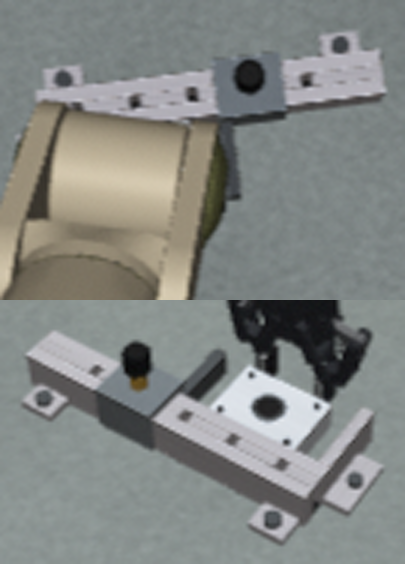

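The force rose to 23 N as the block met the rail. It lies flat and square in the bay, with the fingers outside its near face. Backing off, rising, then moving to above the knob.

Request:
shift_gripper --segments '{"plan": [[-5,0,0,0,0,0],[-15,0,0,0,0,0],[-30,0,0,0,0,0],[-35,5,-30,0,0,0],[-35,10,-70,0,0,0],[-30,20,-110,0,0,0],[-15,35,-135,0,0,0],[0,50,-140,0,0,0]]}' --aperture 0.9 --squeeze 50

```text
time_s: 5.55
eef_pos: [558.0, 6.5, 325.4]
ee_rot: [0.001, 0.997, 0.075, 0.004]
force: [-0.7, 0.0, -1.1]
grip_width: 0.903
grip_force: 0.0
```

```bash
python3 -c "
from vis import *; togo(0,-73,300)"
```

```text
t 5.55 fix -95.5 -23.2 z 325.4 delta [95.3 49.7 26.3] rot [ 0.003 -0.008  0.   ] F [-0.7  0.  -1.1] grip 0.9 0.0
```

Request:
shift_gripper --segments '{"plan": [[30,15,0,0,0,0],[65,33,0,0,0,0],[88,46,0,0,0,0],[95,50,5,0,0,0],[95,50,15,0,0,0],[95,50,20,0,0,0],[95,50,20,0,0,0]]}'

```text
time_s: 6.25
eef_pos: [657.7, -27.7, 300.4]
ee_rot: [-0.0, 0.997, 0.076, -0.001]
force: [-0.0, 0.2, 0.1]
grip_width: 0.899
grip_force: 0.0
```

Run:
```python
from vis import *; togo(0,-73,237)
import cv2
b=ctrl.capture("scene")[190:275,180:310,::-1]
cv2.imwrite("pics/s3.png",cv2.resize(b,None,fx=6,fy=6,interpolation=cv2.INTER_CUBIC))
```

```text
t 6.25 fix -2.2 -72.0 z 300.4 delta [ 2.3  1.1 63.3] rot [-0.001  0.002  0.001] F [-0.   0.2  0.1] grip 0.9 0.0
```

View pics/s3.png

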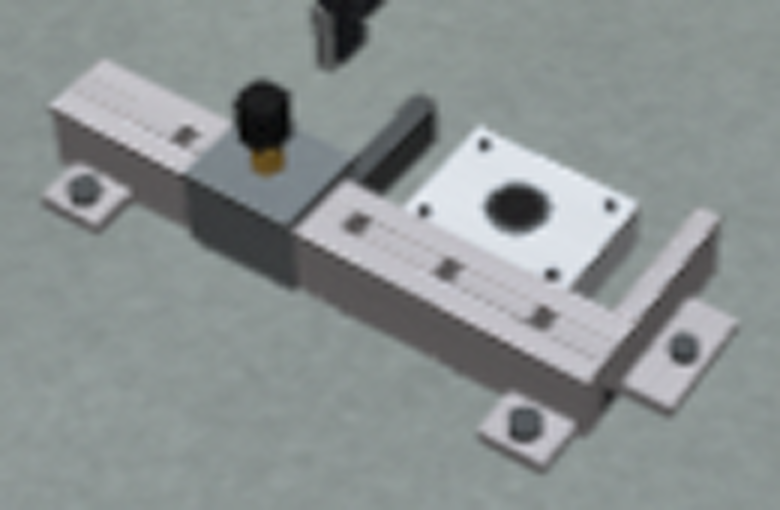

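The block is flush behind the rail, with its mark at (517,208) and dots at (484,145), (610,205), (552,274) and (424,210). I'll check the numbers, then descend to the knob.

Run:
```python
from vis import *
f=lambda p:np.array([(p[:2]-O)@EX,(p[:2]-O)@EY]).round(1)
for k in[(517,208),(484,145),(610,205),(552,274),(424,210)]: print("blk",f(atz("scene",S(*k),30)))
for k in[(542,316),(448,269),(357,223)]: print("hole",f(atz("scene",S(*k),40)))
```

```text
blk [-56.1  28.1]
blk [-81.3  -7. ]
blk [-81.4  62.9]
blk [-31.2  63. ]
blk [-31.5  -7.1]
hole [-1.1 76.9]
hole [-0.9 27.4]
hole [ -0.9 -22.5]
```

Request:
shift_gripper --segments '{"plan": [[2,1,15,0,0,0],[2,1,30,0,0,0],[2,1,45,0,0,0],[2,1,57,0,0,0],[2,1,63,0,0,0],[2,1,63,0,0,0]]}'

```text
time_s: 6.9
eef_pos: [660.5, -28.9, 237.2]
ee_rot: [-0.0, 0.997, 0.075, -0.001]
force: [-0.4, 0.3, -0.5]
grip_width: 0.907
grip_force: 0.0
```

```bash
python3 -c "
from vis import *; togo(0,-73,237)"
```

```text
t 6.9 fix 0.4 -73.6 z 237.2 delta [-0.4 -0.6  0.2] rot [-0.001  0.002  0.   ] F [-0.4  0.3 -0.5] grip 0.91 0.0
```

The block is at (-55.2, 28) and square. Now I'll close on the knob.

Request:
shift_gripper --segments '{"plan": [[0,0,0,0,0,0],[0,0,0,0,0,0],[0,0,0,0,0,0],[0,0,0,0,0,0],[0,0,0,0,0,0],[0,0,0,0,0,0],[0,0,0,0,0,0],[0,0,0,0,0,0]]}' --aperture 0.0 --squeeze 60

```text
time_s: 7.7
eef_pos: [660.7, -28.9, 239.1]
ee_rot: [0.0, 0.997, 0.075, 0.0]
force: [-0.8, -0.3, 6.7]
grip_width: 0.282
grip_force: 58.9
```

```bash
python3 -c "
from vis import *; togo(0,-73,237)"
```

```text
t 7.7 fix 0.6 -73.6 z 239.1 delta [-0.6 -0.6  2.1] rot [ 0.    -0.001  0.   ] F [-0.8 -0.3  6.7] grip 0.28 58.9
```

Gripped at 24 mm opening with 59 N. Pulling up about 12 mm.

Request:
shift_gripper --segments '{"plan": [[0,0,-3,0,0,0],[0,0,-6,0,0,0],[0,0,-9,0,0,0],[0,0,-12,0,0,0],[0,0,-12,0,0,0]]}'

```text
time_s: 8.2
eef_pos: [660.6, -28.9, 250.2]
ee_rot: [-0.0, 0.997, 0.075, -0.0]
force: [5.5, -0.6, -9.3]
grip_width: 0.278
grip_force: 59.2
```

```bash
python3 -c "
from vis import *; togo(0,-23,250.8)"
```

```text
t 8.2 fix 0.6 -73.7 z 250.2 delta [ -0.6 -50.7  -0.6] rot [-0.  0.  0.] F [ 5.5 -0.6 -9.3] grip 0.28 59.2
```

Request:
shift_gripper --segments '{"plan": [[0,-3,-0.5,0,0,0],[0,-8,-0.5,0,0,0],[0,-13,-0.5,0,0,0],[0,-18,-0.5,0,0,0],[0,-22,-0.5,0,0,0],[0,-25,-0.5,0,0,0],[0,-27,-0.5,0,0,0],[0,-29,-0.5,0,0,0]]}'

```text
time_s: 9.0
eef_pos: [656.3, -0.7, 250.4]
ee_rot: [0.001, 0.997, 0.075, 0.0]
force: [6.3, -4.8, -8.4]
grip_width: 0.282
grip_force: 59.3
```

```bash
python3 -c "
from vis import *; togo(0,-23,250.8)"
```

```text
t 9.0 fix 0.6 -45.1 z 250.4 delta [ -0.6 -22.1  -0.4] rot [ 0.001 -0.     0.   ] F [ 6.3 -4.8 -8.4] grip 0.28 59.3
```

Request:
shift_gripper --segments '{"plan": [[0,-3,0,0,0,0],[0,-6,0,0,0,0],[0,-9,0,0,0,0],[0,-12,0,0,0,0],[0,-15,0,0,0,0],[0,-18,0,0,0,0],[0,-20,0,0,0,0],[0,-21,0,0,0,0]]}'

```text
time_s: 9.8
eef_pos: [653.2, 20.0, 250.4]
ee_rot: [0.001, 0.997, 0.075, 0.0]
force: [7.1, -3.5, -9.0]
grip_width: 0.279
grip_force: 59.3
```

```bash
python3 -c "
from vis import *; togo(0,-23.6,239)"
```

```text
t 9.8 fix 0.6 -24.2 z 250.4 delta [-0.6 -0.6 11.4] rot [ 0.001 -0.    -0.   ] F [ 7.1 -3.5 -9. ] grip 0.28 59.3
```

Request:
shift_gripper --segments '{"plan": [[0,-0.5,-0,0,0,0],[0,-0.5,2,0,0,0],[0,-0.5,4,0,0,0],[0,-0.5,6,0,0,0],[0,-0.5,8,0,0,0],[0,-0.5,8,0,0,0]]}'

```text
time_s: 10.4
eef_pos: [653.2, 20.4, 242.6]
ee_rot: [0.001, 0.997, 0.075, 0.0]
force: [4.8, -4.6, -6.5]
grip_width: 0.282
grip_force: 59.6
```

```bash
python3 -c "
from vis import *; togo(0,-23.6,239)"
```

```text
t 10.4 fix 0.6 -23.8 z 242.6 delta [-0.6 -0.2  3.6] rot [ 0.001 -0.    -0.   ] F [ 4.8 -4.6 -6.5] grip 0.28 59.6
```

The pin has entered the hole: the force is still only the spring's pull at about 3.5 mm. Pressing it home.

Request:
shift_gripper --segments '{"plan": [[0,0,1.5,0,0,0],[0,0,3,0,0,0],[0,0,4.5,0,0,0],[0,0,5.5,0,0,0],[0,0,6,0,0,0],[0,0,6,0,0,0]]}'

```text
time_s: 11.0
eef_pos: [653.2, 20.5, 239.1]
ee_rot: [0.001, 0.997, 0.075, 0.001]
force: [-1.6, -4.7, 9.9]
grip_width: 0.281
grip_force: 61.2
```

Run:
```python
from vis import *; togo(0,-23.6,239)
import cv2
b=ctrl.capture("scene")[180:275,180:310,::-1]
cv2.imwrite("pics/s4.png",cv2.resize(b,None,fx=6,fy=6,interpolation=cv2.INTER_CUBIC))
```

```text
t 11.0 fix 0.6 -23.6 z 239.1 delta [-0.6 -0.   0.1] rot [ 0.002 -0.002  0.   ] F [-1.6 -4.7  9.9] grip 0.28 61.2
```

View pics/s4.png

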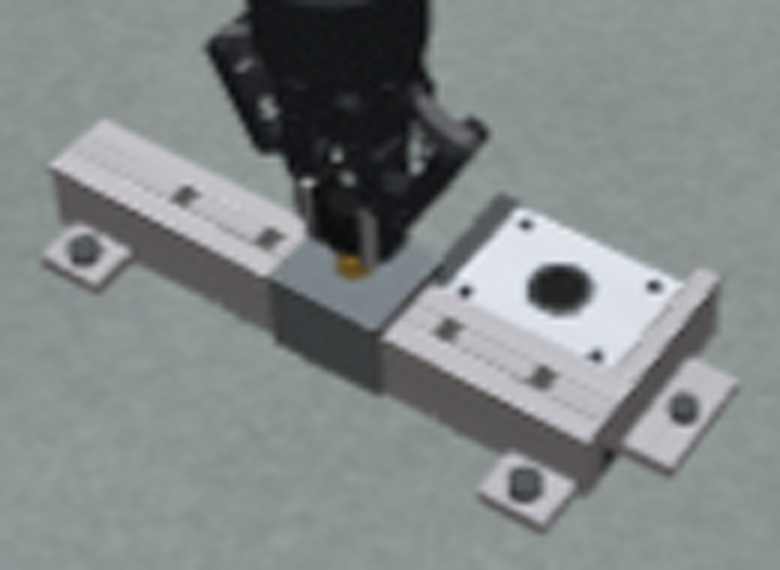

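The holes at fixture y -123 and -73 are now uncovered, the bushing shows below the knob, and the block sits enclosed between arm and fence (mark at (560,290)). I'll check the block's pose numerically.

Run:
```python
from vis import *
f=lambda p:np.array([(p[:2]-O)@EX,(p[:2]-O)@EY])
D=[f(atz("scene",S(x,y-60),30)) for x,y in[(560,290),(526,224),(654,287),(597,356),(465,292)]]
print(np.round(D,1),np.mean(D[1:],0)+[.9,0]); v=D[2]-D[1]+D[3]-D[4]; print("ang",np.arctan2(-v[0],v[1]))
```

```text
[[-55.6  51.9]
 [-81.9  16.3]
 [-80.8  86.8]
 [-31.4  86.7]
 [-30.7  16.3]] [-55.28701382  51.53765942]
ang -0.0022127319744657844
```

Request:
shift_gripper --segments '{"plan": [[0,0,0,0,0,0],[0,0,0,0,0,0],[0,0,0,0,0,0],[0,0,0,0,0,0]]}'

```text
time_s: 11.45
eef_pos: [653.2, 20.5, 239.1]
ee_rot: [0.001, 0.997, 0.075, 0.001]
force: [-2.7, -3.4, 9.0]
grip_width: 0.282
grip_force: 61.2
```

The block is at (-55.3, 51.5) and square. The pin is home, with an upward reaction of 9 N at the starting height, and the knob is held. Handing in.

```bash
python3 -c "
from rig import ctrl; print(ctrl.finish_job())"
```

```text
the job is handed in; nothing more can be done
None
```

I handed the job in, but no verdict was returned: the block measured flat against the rail (fixture -55.3, 51.5 mm, square within 0.01 rad), the section is at the next hole with the pin home as far as height and force show, and the knob is still gripped at about 60 N.

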